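# Hang the specimen bin back on the bench rail

### The arm

A 6-joint arm with a two-finger parallel gripper is mounted at the origin on the work surface. World frame = base frame: x ahead of the robot, y to its left, z up, the work surface at z = 0. Lengths are in mm, angles in rad, forces in N, time in s.
With the tool pointing down it reaches from about 350 to 975 mm from the base axis. Payload 7.1 kg.
Tool frame: the origin (TCP) lies at the very end of the fingers, on their centre line; the grasp point (between the pads) lies 19 mm behind it; z points along the fingers, y is the direction in which the jaws open and shut (so a half turn about z gives the same grasp; the last joint's range is limited). The gripper opens to 88 mm and grips with 3 to 60 N. Pads are 20 mm wide; open, the fingers measure 115 mm over their backs; the gripper's body (75 mm by 178 mm) begins 61 mm behind the grasp point.
Start: joints at [1.22, 0.423, 1.63, -0, 1.089, -0.019], TCP at [203.559, 590.905, 190.175] pointing down, gripper open.
Joint ranges: [-3, 3], [-0.9, 2.11], [0.09, 2.58], [-1.31, 4.45], [0.11, 2.69], [-2.54, 2.54]. Speed limits (rad/s): [2.39, 2.39, 3.01, 3.14, 3.14, 3.14].

### API

Orientations are given as a rotation vector (axis times angle).
In Python, from workcell import * gives the robot as it stands.
- The arm moves only by the tool play_rows, never from a script. Its argument "plan" is text: rows parted by semicolons, each of 7 numbers parted by spaces: the finger opening in cm, from 0 to 8.78, then the shift along the tool's x, y, z in cm, then the turn, a rotation vector about the tool's x, y, z in degrees. A call has 1 to 20 rows; each row shifts and turns the commanded pose from where the row before left it, along the tool's axes as they then stand; what a row does not reach is not made up. A row lasts 1/8 s, in which the tool goes at most 62.5 mm and 10.7 degrees, less where a joint would pass 70% of its speed; a pose out of reach is approached as far as the arm can. A call is refused whole if a number of a shift passes 6.25 or a number of a turn 10.7, either way. A call with a gripper value outside its range is refused whole. The fingers move at their own pace and stop on an object; the grip force is fixed at half the most. Time passes only in rows, so rows that do not move let the fingers close. It gives the time, the measured TCP pose, the force and the opening at its end, in the units of the state.
- get_obs(): the state, without advancing time (a new reading comes with each control period).
- get_image(name): name is "scene" or "top" or "wrist"; returns a dict with "pixels" (480x640x3 uint8, red, green, blue), "range_z" (480x640 float32, mm along the optical axis (not along the pixel's ray), 0 where there is no reading), "fx", "fy", "cx", "cy" (pixels), "eye" and "attitude" of the camera in the world. Camera axes: x right, y down, z forward; pixel columns grow to the right and rows downward; lengths in mm; the calibration is good to about 2 mm. A picture is of the moment at which its call begins.
- close_job(): hands the job in, once; it reports no verdict.
The state is a dict: "t": time; "qpos": joint angles; "qvel": joint speeds; "joint_torque": joint torques, N m; "ee_pos": TCP position; "orientation": TCP orientation; "ft_force": force on the tool from outside, world axes, zero at the start; "moment": the same for the moment, N m; "width": finger opening in mm.
Only numpy, scipy, OpenCV 4.12 (cv2) and the standard library are available. Lean on these libraries where they do the work, as an engineer would, in place of code of your own. Each camera call takes 0.05 s, during which the arm holds its last target. There are 200 camera calls.

### The job

Hang the blue bin, with the slide mailer lying in it, on the aluminium bench rail in the gap between the yellow and the green bin: tilt its front up, feed the upturned steel strip on its rear edge through the slot and up behind the upper lip, then lower the front and let it drop over the cleat until it hangs level, fully home and flush on the rail. The rail's height is set differently each time. Leave the beaker and the slide box as they are.

Things in the scene. Friction and masses are not known exactly. Their poses are not given: they have to be found in the camera images.
- blue_bin: open blue plastic bin to hang: 90 mm deep (x), 56 wide (y), 58 high, walls 3 mm, 0.11 to 0.23 kg. Origin: centre of its underside; +x to its rear (steel strip side), z up. Side walls full height from the rear face (x = 45 mm) to x = -15, then sloping to 36 mm high at the front. Starts level on the bench, rear towards world +x within 35 degrees
- seat_point (a point): point on the bin's rear face, mid-width, bin frame (45, 0, 53.8) mm; on the cleat's upper front edge when the bin hangs home. Only tilted front-up over about 25 degrees does the tongue pass the slot, at 40 with 2 mm to spare: seat point via rail x -14, -10, -6, -4 mm at heights C+1, +5, +10, +12 (C: cleat); then turn level at (-1, C+6.5) and lower
- strip_tip (a point): top of the bin's tongue, mid-width, bin frame (51.7, 0, 76.4) mm. The steel strip, 3 mm thick, 56 wide, starts at the upper edge of the rear wall, runs 7 mm back, sloping 15 degrees down, and ends in an upright tongue (x = 50.2 to 53.2, z = 48.8 to 76.4 mm). Hung, the strip rests on the cleat, the tongue's foot 5 mm down behind it, its top behind the upper lip
- mailer: closed plastic slide mailer, white with orange lid, 62 x 28 x 20 mm, about 0.04 to 0.1 kg, lying loose on the floor of the blue bin; origin: centre of its underside
- rail: two fixed grey posts (y = +-170 mm) carrying a straight hollow aluminium rail 440 mm long. Origin: on the bench, under the middle of the rail's front face; +x into the rail (bins hang on the -x side), y along it. The rail is clamped at a height that differs each time: its cleat lies 142 to 178 mm above the bench, which this pose does not show: feel or look for it (flat top, 34 mm above the cleat)
- rail_front (a point): on the rail's front face, mid-length, rail frame (0, 0, 160) mm, fixed to the posts. Heights from the cleat C: front plate (4 mm thick) C-54 to C, its top edge is the cleat; open slot C to C+18; upper lip (4 mm thick) C+18 to C+34, rail top, 29 mm deep; channel behind to x = 26 mm, C-14 to C+31. A yellow (y = -140) and a green bin (y = +140 mm) like the blue one hang there, fixed
- beaker: loose glass beaker, 68 mm across, 85 mm high, standing on the bench; origin: centre of its underside
- slide_box: loose closed box for slides, 64 x 84 x 32 mm, red lid, on the bench; origin: centre of its underside
Not all that is in view belongs to the job. Several things have the shape of the mailer; the one meant has the colours described above.

How it is judged (in metres and radians):
At the end, for the whole second after the job is handed in: Blue bin, mailer inside, hung in the gap (within 80 mm of the rail's middle): seat point in the rail's front plane (4 mm out to 3 mm in), tongue behind the lips, the rail bearing it, level and square within 3.4 degrees, released, at rest. Beaker and slide box within 30 mm of the start (x of seat_point in the frame of rail between -0.004 and 0.003 m and z of seat_point in the frame of rail between 0.139 and 0.181 m and y of seat_point in the frame of rail between -0.08 and 0.08 m and x of strip_tip in the frame of rail above 0.004 m and angle between blue_bin's own z axis and vertical below 0.06 rad and angle between the x axis of blue_bin and the x axis of rail, either way round below 0.06 rad and contact force between blue_bin and rail above 0.5 N and linear speed of blue_bin below 0.01 m/s and angular speed of blue_bin below 0.1 rad/s and distance of each of beaker, slide_box from where it was at the start of the episode below 0.03 m and x of mailer in the frame of blue_bin between -0.045 and 0.045 m and y of mailer in the frame of blue_bin between -0.028 and 0.028 m and z of mailer in the frame of blue_bin between 0 and 0.04 m); the robot touches nothing.
It fails at once if the beaker or the slide box is moved by more than 30 mm or tipped (distance of any of beaker, slide_box from where it was at the start of the episode above 0.03 m or angle between any of beaker, slide_box's own z axis and vertical above 0.3 rad).
It fails at once if the slide mailer falls out of the blue bin (distance between mailer and blue_bin above 0.09 m).
It also fails if it takes over 62 s, if anything falls off the work surface, if the arm or the gripper's body presses on something with over 40 N, if the wrist force passes 120 N, or if a joint passes its speed limit or range.

## Working session

There is one attempt and no reset: what is moved stays moved. The work goes in short steps, Python scripts to look and compute and a tool call to move; the robot and the scene stay as the last step left them, time stands still between calls to the robot, and variables do not carry over. Pictures are saved under pics/ and viewed, about 8 in all and at most 12, crops included, and the job is handed in when it is done.

Besides the shell and the picture viewer there is one more tool, called after "Request:" by a JSON object that holds its "api" and its "payload". play_rows: Moves the arm, as the interface text tells. Its arguments: {"type":"object","properties":{"plan":{"type":"string"}},"required":["plan"]}

```bash
mkdir -p pics; cat > h.py <<'E'
from workcell import *
import numpy as np, cv2
from scipy.spatial.transform import Rotation as R
def cloud(im):
    z=im["range_z"].astype(float); v,u=np.mgrid[:480,:640]
    p=np.stack([(u-im["cx"])/im["fx"]*z,(v-im["cy"])/im["fy"]*z,z],-1)
    A=np.array(im["attitude"],float)
    A=A if A.shape==(3,3) else (R.from_rotvec(A).as_matrix() if A.size==3 else R.from_quat(A).as_matrix())
    w=p@A.T+np.array(im["eye"]); w[z==0]=np.nan
    return w
def save(im,n): cv2.imwrite(n,im["pixels"][...,::-1])
E
python3 - <<'E'
from h import *
import pickle
o=get_obs();print(o)
for n in("scene","top"):
    im=get_image(n);save(im,f"pics/{n}0.png");print(n,im["eye"],im["attitude"],im["fx"])
    pickle.dump(im,open(n+".pkl","wb"))
E
```

```text
{'t': 0.0, 'qpos': array([ 1.22001532e+00,  4.23853860e-01,  1.63067386e+00,  1.62503809e-05,
        1.08859887e+00, -1.89836145e-02]), 'qvel': array([-0.00050556, -0.00092387, -0.00025011,  0.00017239, -0.00042556,
        0.00055468]), 'joint_torque': array([ 1.33476264e-03, -5.44630408e+01, -2.73664784e+01,  6.43362058e-02,
        2.29084870e-02, -1.43903580e-04]), 'ee_pos': array([203.34429962, 590.36083363, 189.39995032]), 'orientation': array([-5.18761345e-01, -3.09816477e+00,  2.36404629e-03]), 'ft_force': array([1.00251872, 0.40756316, 0.58655882]), 'moment': array([ 0.05509256, -0.00268203,  0.05375418]), 'width': 87.74583176368441}
scene [1053.72370456 -293.98280384  824.77619026] [-2.06598646 -1.47505078  0.49577313] 520.8821912583703
top [ 319.52540131  -71.03539235 1037.15953922] [-2.12407442  2.10166275 -0.21112299] 569.5536691968869
```

View pics/scene0.png

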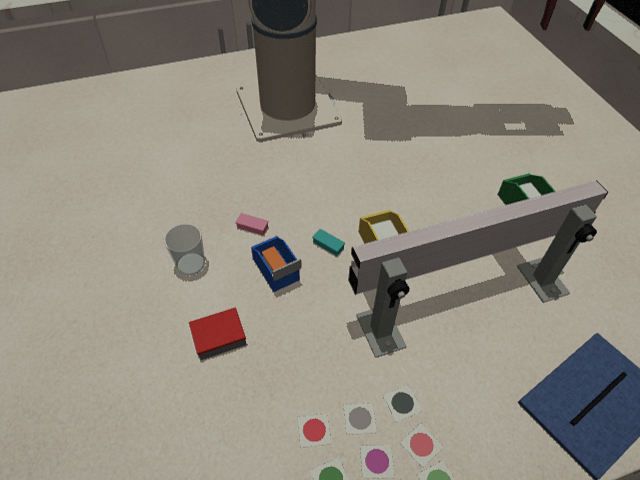

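View pics/top0.png

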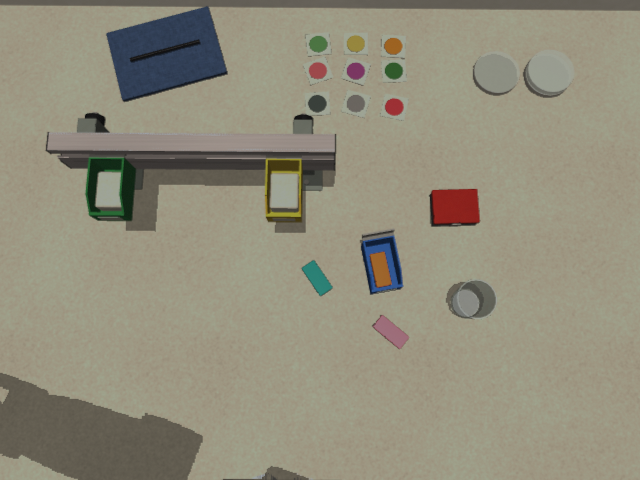

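The blue bin is at top-view (382,263), with the orange-lidded mailer in it at (381,268). Lookalikes are the teal mailer (317,278), the pink one (391,331), and the white contents of the yellow (284,190) and green (109,190) bins. I choose the orange and white one in the blue bin. The rail runs along rows 135-165, and the gap is between columns 135 and 265. Next I measure these.

```bash
python3 - <<'E'
from h import *
import pickle
for n in("top","scene"):
    im=pickle.load(open(n+".pkl","rb"));w=cloud(im);hsv=cv2.cvtColor(im["pixels"],cv2.COLOR_RGB2HSV)
    H,S,V=[hsv[...,i].astype(int) for i in range(3)]
    print(n,"bench z",np.nanmedian(w[...,2]))
    # flat rail top
    m=(w[...,2]>150)&(w[...,0]>350)&(S<60)&(w[...,2]<240)
    z=w[m][:,2];h,e=np.histogram(z,bins=np.arange(150,240,2));zt=e[h.argmax()]+1;print("rail top hist",zt,h.max())
    m2=m&(abs(w[...,2]-zt)<5);P=w[m2];zt=np.median(P[:,2])
    rect=cv2.minAreaRect(P[:,:2].astype(np.float32));print("railtop z",zt,rect,cv2.boxPoints(rect).round(1).tolist())
    def blob(mm,name,hmin):
        mm=mm&(w[...,2]>hmin);k,l,s,c=cv2.connectedComponentsWithStats(mm.astype(np.uint8))
        i=1+s[1:,4].argmax();q=w[l==i];r=cv2.minAreaRect(q[:,:2].astype(np.float32));print(name,c[i].round(),s[i,4],"ctr",np.round(r[0],1),np.round(r[1],1),round(r[2],1),"z",np.percentile(q[:,2],[2,50,98]).round(1),q.mean(0).round(1))
        return q
    box=(w[...,0]<480)
    q=blob((H>100)&(H<125)&(S>130)&box,"blue",3)
    for lo in (30,50): blob((H>100)&(H<125)&(S>130)&box,"blue>%d"%lo,lo)
    blob((H>5)&(H<18)&(S>140)&box,"orange",5)
    blob((H>20)&(H<32)&(S>140),"yellow",20); blob((H>50)&(H<75)&(S>120),"green",20)
    blob((H<5)&(S>160),"red",15)
crop=pickle.load(open("top.pkl","rb"))["pixels"][215:345,290:510,::-1]
cv2.imwrite("pics/crop.png",cv2.resize(crop,None,fx=3.5,fy=3.5,interpolation=cv2.INTER_CUBIC))
E
```

```text
top bench z 0.4791095459460166
rail top hist 211 2399
railtop z 211.6494743697483 ((634.95703125, 139.66232299804688), (31.657556533813477, 443.3367614746094), 0.08837813884019852) [[618.7999877929688, 361.29998779296875], [619.5, -82.0], [651.0999755859375, -82.0], [650.4000244140625, 361.3999938964844]]
blue [385. 277.] 422 ctr [ 457.9 -172.2] [54.7 55.2] 11.1 z [ 3.2 36.2 59.7] [ 453.3 -174.1   29.7]
blue>30 [384. 278.] 241 ctr [ 458.  -172.2] [54.7 55.2] 11.3 z [31.  41.2 60.2] [ 449.7 -170.9   44.3]
blue>50 [369. 270.] 44 ctr [ 462.7 -144.9] [34.6  3.3] 10.4 z [50.1 56.7 60.7] [ 463.1 -144.7   56.5]
orange [381. 274.] 337 ctr [ 460.8 -168.8] [43.2 27. ] 11.0 z [19.7 23.2 27. ] [ 459.6 -168.6   23.2]
yellow [283. 184.] 1026 ctr [575.2  -1.3] [90.2 56.1] 0.1 z [126.  162.8 183.7] [584.6   0.6 159.9]
green [111. 185.] 1644 ctr [574.5 278.3] [90.4 58.3] 0.7 z [128.2 162.8 183.3] [580.3 275.8 160.7]
red [455. 206.] 1538 ctr [ 585.4 -303.8] [63.4 83.4] 2.2 z [27.8 31.9 35.8] [ 585.2 -303.1   31.8]
scene bench z -0.6126194949804926
rail top hist 211 2526
railtop z 210.5825552283958 ((6
[... 266 characters left out ...]
ue [270. 249.] 477 ctr [ 459.  -175.9] [53.1 56.7] 11.4 z [ 5.6 31.1 58. ] [ 450.4 -172.6   31. ]
blue>30 [270. 247.] 246 ctr [ 458.6 -176. ] [53.  56.5] 10.4 z [31.  39.  58.5] [ 452.6 -173.5   41.9]
blue>50 [285. 245.] 30 ctr [ 465.8 -147.7] [27.7  3.6] 11.1 z [50.6 55.5 58.7] [ 467.3 -147.6   55.1]
orange [272. 256.] 239 ctr [ 455.6 -172.7] [50.2 30.5] 4.0 z [17.2 22.3 24.8] [ 460.4 -172.6   22. ]
yellow [379. 224.] 682 ctr [564.5  -3.7] [66.9 56.8] 0.2 z [133.7 161.  181.7] [555.7  -5.5 160.8]
green [522. 187.] 822 ctr [563.6 275.5] [59.5 66. ] 89.9 z [130.5 161.2 181.4] [557.4 271.6 160.4]
red [217. 331.] 1632 ctr [ 588.5 -306.6] [65.9 81.9] 2.1 z [27.5 31.3 34.1] [ 590.4 -306.8   31.2]
```

View pics/crop.png

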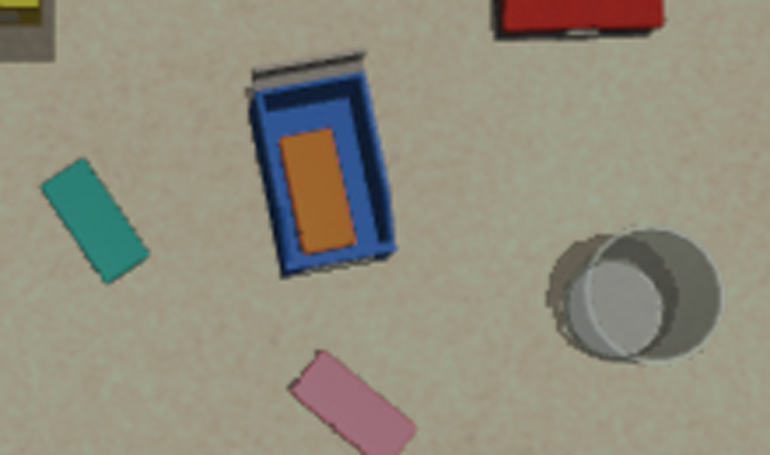

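The crop confirms the orange mailer lying in the blue bin, with the steel strip on the upper (+x) side. Bin rim corners in the crop are about (250,95), (365,75), (395,250) and (283,275). Next I work out its pose and the first approach.

```bash
cat >> h.py <<'E'
def tool(psi,lean,flip=-1):
    """psi: bin yaw deg; lean: deg tool leans back (fingers point forward)"""
    f=np.array([np.cos(np.radians(psi)),np.sin(np.radians(psi)),0]);l=np.radians(lean)
    z=f*np.sin(l)+np.array([0,0,-np.cos(l)]);y=flip*np.array([-f[1],f[0],0])
    return np.stack([np.cross(y,z),y,z],1)
def rows(p0,R0,p1,R1,n,grip=8.7):
    R0=np.array(R0);R1=np.array(R1);p=np.array(p0,float);Rc=R0.copy();out=[]
    tv=R.from_matrix(R0.T@R1).as_rotvec()
    for i in range(1,n+1):
        t=np.array(p0)+(np.array(p1)-p0)*i/n;Rt=R0@R.from_rotvec(tv*i/n).as_matrix()
        d=np.round(Rc.T@(t-p)/10,2);r=np.round(np.degrees(R.from_matrix(Rc.T@Rt).as_rotvec()),1)
        out.append(" ".join("%g"%v for v in [grip,*d,*r]))
        p=p+Rc@d*10;Rc=Rc@R.from_rotvec(np.radians(r)).as_matrix()
    print("; ".join(out));print("end",p.round(1),"err rot",np.degrees(R.from_matrix(Rc.T@R1).magnitude()).round(2))
def here():
    o=get_obs();return o["ee_pos"],R.from_rotvec(o["orientation"]).as_matrix()
E
python3 - <<'E'
from h import *
import pickle
im=pickle.load(open("top.pkl","rb"));A=R.from_rotvec(im["attitude"]).as_matrix()
def pz(c,z):
    u=290+c[0]/3.5;v=215+c[1]/3.5
    d=A@np.array([(u-im["cx"])/im["fx"],(v-im["cy"])/im["fy"],1]);e=np.array(im["eye"]);return (e+d*(z-e[2])/d[2])[:2]
# bin frame pts
img=[((250,95),(45,28,58)),((365,75),(45,-28,58)),((395,250),(-45,-28,36)),((283,275),(-45,28,36)),((252,74),(51.7,28,76.4)),((364,54),(51.7,-28,76.4))]
W=np.array([pz(c,b[2]) for c,b in img]);B=np.array([b[:2] for c,b in img],float)
Wc=W.mean(0);Bc=B.mean(0);H=(B-Bc).T@(W-Wc);ps=np.arctan2(H[0,1]-H[1,0],H[0,0]+H[1,1])
M=np.array([[np.cos(ps),-np.sin(ps)],[np.sin(ps),np.cos(ps)]]);c=Wc-M@Bc
print("yaw",np.degrees(ps),"ctr",c,"res",((B@M.T+c)-W).round(1).tolist())
psd=np.degrees(ps);Rt=tool(psd,20);g=np.append(c+M@[5,0],33);tcp=g+19*Rt[:,2];print("grasp tcp",tcp)
pre=tcp-120*Rt[:,2];print("pre",pre)
p,R0=here();print(p);rows(p,R0,pre+[0,0,60],Rt,18)
E
```

```text
yaw 11.30168606911711 ctr [ 473.20959771 -168.88870584] res [[0.6, -1.2], [0.8, 1.6], [-2.2, 0.4], [-0.0, -1.1], [0.2, 0.0], [0.6, 0.3]]
grasp tcp [ 484.48501405 -166.63531027   15.14584021]
pre [ 444.2384548  -174.67859803  127.9089547 ]
[203.38470915 590.40983404 189.50175579]
8.7 -2.65 -3.58 0.01 -1.4 0.4 8.2; 8.7 -3.13 -3.17 -0.09 -1.5 0.4 8.2; 8.7 -3.56 -2.68 -0.19 -1.4 0.4 8.2; 8.7 -3.89 -2.15 -0.27 -1.5 0.4 8.2; 8.7 -4.16 -1.56 -0.35 -1.4 0.4 8.2; 8.7 -4.34 -0.94 -0.41 -1.5 0.4 8.2; 8.7 -4.42 -0.3 -0.46 -1.4 0.4 8.2; 8.7 -4.42 0.34 -0.49 -1.5 0.4 8.3; 8.7 -4.31 0.99 -0.5 -1.4 0.4 8.2; 8.7 -4.13 1.61 -0.5 -1.5 0.4 8.2; 8.7 -3.85 2.19 -0.48 -1.4 0.4 8.2; 8.7 -3.49 2.73 -0.44 -1.5 0.4 8.2; 8.7 -3.06 3.21 -0.39 -1.4 0.4 8.2; 8.7 -2.58 3.63 -0.32 -1.5 0.4 8.2; 8.7 -2.02 3.96 -0.24 -1.4 0.4 8.2; 8.7 -1.44 4.21 -0.16 -1.5 0.4 8.2; 8.7 -0.83 4.38 -0.05 -1.4 0.4 8.2; 8.7 -0.18 4.45 0.06 -1.5 0.4 8.2
end [ 444.3 -174.6  187.9] err rot 0.03
```

Request:
{"api": "play_rows", "payload": {"plan": "8.7 -2.65 -3.6 0 -1.4 0.4 8.2; 8.7 -3.15 -3.15 -0.1 -1.5 0.4 8.2; 8.7 -3.55 -2.7 -0.2 -1.4 0.4 8.2; 8.7 -3.9 -2.15 -0.25 -1.5 0.4 8.2; 8.7 -4.15 -1.55 -0.35 -1.4 0.4 8.2; 8.7 -4.35 -0.95 -0.4 -1.5 0.4 8.2; 8.7 -4.4 -0.3 -0.45 -1.4 0.4 8.2; 8.7 -4.4 0.35 -0.5 -1.5 0.4 8.3; 8.7 -4.3 1 -0.5 -1.4 0.4 8.2; 8.7 -4.15 1.6 -0.5 -1.5 0.4 8.2; 8.7 -3.85 2.2 -0.5 -1.4 0.4 8.2; 8.7 -3.5 2.75 -0.45 -1.5 0.4 8.2; 8.7 -3.05 3.2 -0.4 -1.4 0.4 8.2; 8.7 -2.6 3.65 -0.3 -1.5 0.4 8.2; 8.7 -2 3.95 -0.25 -1.4 0.4 8.2; 8.7 -1.45 4.2 -0.15 -1.5 0.4 8.2; 8.7 -0.85 4.4 -0.05 -1.4 0.4 8.2; 8.7 -0.2 4.45 0.05 -1.5 0.4 8.2; 8.7 0 0 0 0 0 0"}}

```text
t: 2.48
ee_pos: [445.0, -176.8, 187.9]
orientation: [-3.046, -0.296, -0.539]
ft_force: [-0.1, 0.4, 0.2]
width: 86.9
```

```bash
python3 - <<'E'
from h import *
im=get_image("wrist");save(im,"pics/w1.png");w=cloud(im);o=get_obs();print(o["ee_pos"],o["qpos"].round(2),o["orientation"],o["ft_force"])
import pickle;pickle.dump(im,open("w1.pkl","wb"))
p,R0=here();Rt=tool(11.3,20);tcp=np.array([484.5,-166.6,15.1]);rows(p,R0,tcp-30*Rt[:,2],Rt,8);
E
```

```text
[ 444.06835831 -175.15548409  187.53320615] [-0.57  0.1   2.15  0.39  0.68  0.52] [-3.04474769 -0.29971716 -0.53678372] [-0.25867091  0.05227304  0.29427053]
8.7 -0.25 -0 1.83 -0 -0 -0; 8.7 -0.25 -0.01 1.82 -0 -0 -0; 8.7 -0.26 -0 1.83 -0 -0 -0; 8.7 -0.25 -0 1.83 -0 -0 -0; 8.7 -0.25 -0.01 1.83 -0 -0 -0; 8.7 -0.25 -0 1.82 -0 -0 -0; 8.7 -0.25 -0.01 1.83 -0.1 -0 -0.1; 8.7 -0.26 -0 1.83 0 -0 0
end [ 474.4 -168.6   43.2] err rot 0.05
```

View pics/w1.png

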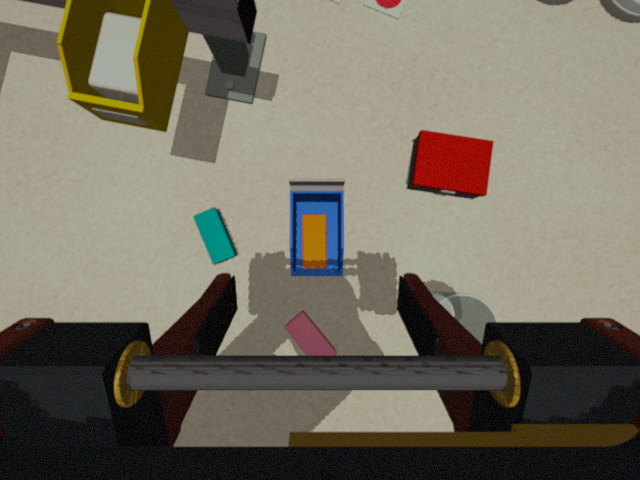

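The wrist view shows the bin centred between the fingers (columns 290-344, fingers 236/399) and square to the tool. The beaker is close, at (465,300), so I check its clearance before going down.

```bash
python3 - <<'E'
from h import *
import pickle
im=pickle.load(open("top.pkl","rb"));A=R.from_rotvec(im["attitude"]).as_matrix();e=np.array(im["eye"])
def pz(u,v,z):
    d=A@np.array([(u-im["cx"])/im["fx"],(v-im["cy"])/im["fy"],1]);return (e+d*(z-e[2])/d[2])[:2]
print(pz(290+612/3.5,215+305/3.5,2),pz(290+653/3.5,215+295/3.5,85))
im=pickle.load(open("w1.pkl","rb"));A=R.from_rotvec(im["attitude"]).as_matrix();e=np.array(im["eye"])
# strip/bin check: rear rim corners, front corners
for u,v,z in[(290,192,58),(344,192,58),(290,275,36),(344,275,36),(290,182,76.4),(344,182,76.4)]:print(pz(u,v,z).round(1))
E
```

```text
[ 413.41022122 -321.9243575 ] [ 410.84397407 -321.51361505]
[ 512.9 -134. ]
[ 523.7 -188.8]
[ 427.5 -149.3]
[ 438.8 -206.9]
[ 519.3 -134.2]
[ 529.5 -186.2]
```

Request:
{"api": "play_rows", "payload": {"plan": "8.7 -0.25 0 1.85 0 0 0; 8.7 -0.25 0 1.85 0 0 0; 8.7 -0.25 0 1.85 0 0 0; 8.7 -0.25 0 1.85 0 0 0; 8.7 -0.25 0 1.85 0 0 0; 8.7 -0.25 0 1.85 0 0 0; 8.7 -0.25 0 1.85 0 0 0; 8.7 -0.25 0 1.8 0 0 0; 8.7 0 0 1 0 0 0; 8.7 0 0 1 0 0 0; 8.7 0 0 0.9 0 0 0; 8.7 0 0 0 0 0 0; 4 0 0 0 0 0 0; 4 0 0 0 0 0 0; 4 0 0 0 0 0 0; 4 0 0 0 0 0 0; 4 0 0 0 0 0 0; 4 0 0 0 0 0 0"}}

```text
t: 4.78
ee_pos: [485.6, -166.6, 15.7]
orientation: [-3.045, -0.301, -0.539]
ft_force: [-1.9, -2.2, 6.5]
width: 56.0
```

```bash
python3 - <<'E'
from h import *
o=get_obs();print(o["ee_pos"],o["qpos"].round(2),o["ft_force"],o["width"])
p,R0=here();print((R0.T@tool(11.3,20)).round(3).tolist())
E
```

```text
[ 485.5871381  -166.64074658   15.66470047] [-0.5   0.5   2.18  0.89  0.29  0.04] [-1.94288769 -2.23444811  6.52074278] 56.001101123725014
[[1.0, 0.0, -0.002], [-0.0, 1.0, -0.0], [0.002, 0.0, 1.0]]
```

```bash
cat >> h.py <<'E'
# bin in tool frame, from the grasp on the bench
Rg=R.from_rotvec([-3.045,-0.301,-0.539]).as_matrix();pg=np.array([485.6,-166.6,15.7])
Rb0=R.from_euler('z',11.3,degrees=True).as_matrix();pb0=np.array([473.9,-169.0,0])
Rtb=Rg.T@Rb0;ptb=Rg.T@(pb0-pg)
SEAT=np.array([45,0,53.8]);RAIL=np.array([620.3,138.6,0]);C=177.
def tcp_for(tilt,sx,sz,dy=0,yaw=0):
    """tool pose that puts seat point at rail x=sx, height C+sz, bin front up by tilt deg"""
    Rb=R.from_euler('zy',[yaw,tilt],degrees=True).as_matrix()
    pb=RAIL+[sx,dy,C+sz]-Rb@SEAT
    Rt=Rb@Rtb.T; return pb-Rt@ptb,Rt
def bin_now():
    p,Rt=here();Rb=Rt@Rtb;pb=p+Rt@ptb;s=pb+Rb@SEAT-RAIL-[0,0,C]
    return s.round(1),R.from_matrix(Rb).as_euler('ZYX',degrees=True).round(1)
E
python3 - <<'E'
from h import *
print(bin_now())
p,R0=here();p=p+[0,0,100]
q,Rq=tcp_for(0,-100,92);print(q);rows(p,R0,q,Rq,14,4)
a,Ra=q,Rq
for t in [(20,-80,45),(40,-45,1)]:
    b,Rb=tcp_for(*t);print(t,b);rows(a,Ra,b,Rb,6,4);a,Ra=b,Rb
E
```

```text
(array([-102.3, -298.8, -123.2]), array([11.3, -0. , -0. ]))
[487.24346225 138.66090529 230.9       ]
4 0.69 -2.14 -0.62 -0.3 -0 0.8; 4 0.67 -2.14 -0.64 -0.3 -0 0.7; 4 0.64 -2.15 -0.64 -0.2 -0 0.8; 4 0.61 -2.15 -0.65 -0.3 -0 0.7; 4 0.58 -2.16 -0.67 -0.3 -0 0.8; 4 0.55 -2.16 -0.67 -0.3 -0 0.7; 4 0.53 -2.16 -0.69 -0.2 -0 0.8; 4 0.49 -2.17 -0.69 -0.3 -0 0.8; 4 0.47 -2.17 -0.71 -0.3 -0 0.7; 4 0.44 -2.18 -0.72 -0.3 -0 0.8; 4 0.4 -2.17 -0.72 -0.2 -0 0.7; 4 0.38 -2.18 -0.74 -0.3 -0 0.8; 4 0.36 -2.18 -0.75 -0.3 -0 0.8; 4 0.32 -2.18 -0.75 -0.3 -0 0.7
end [487.3 138.6 230.9] err rot 0.05
(20, -80, 45) [496.20604795 138.66090529 197.50371293]
4 -0.05 0 0.57 -0 -3.3 0; 4 -0.02 0 0.58 -0 -3.4 0; 4 0.02 0 0.58 -0 -3.3 0; 4 0.05 0 0.57 -0 -3.3 0; 4 0.08 0 0.57 -0 -3.4 0; 4 0.12 0 0.57 -0 -3.3 0
end [496.2 138.7 197.5] err rot 0.01
(40, -45, 1) [525.48701502 138.66090529 170.0620396 ]
4 0.49 0 0.46 -0 -3.3 0; 4 0.51 0 0.43 -0 -3.4 0; 4 0.54 0 0.4 -0 -3.3 0; 4 0.56 0 0.36 -0 -3.3 0; 4 0.58 0 0.34 -0 -3.4 0; 4 0.59 0 0.29 -0 -3.3 0
end [525.5 138.7 170.1] err rot 0.01
```

```bash
python3 - <<'E'
from h import *
p,R0=here();p=p+[0,0,200]
q,Rq=tcp_for(0,-100,92);rows(p,R0,q,Rq,14,4)
E
```

```text
4 0.45 -2.14 0.05 -0.3 -0 0.8; 4 0.42 -2.14 0.04 -0.3 -0 0.7; 4 0.39 -2.15 0.02 -0.2 -0 0.8; 4 0.37 -2.15 0.02 -0.3 -0 0.7; 4 0.33 -2.16 0.01 -0.3 -0 0.8; 4 0.31 -2.16 -0.01 -0.3 -0 0.7; 4 0.28 -2.16 -0.01 -0.2 -0 0.8; 4 0.25 -2.17 -0.03 -0.3 -0 0.8; 4 0.22 -2.17 -0.03 -0.3 -0 0.7; 4 0.19 -2.18 -0.05 -0.3 -0 0.8; 4 0.16 -2.18 -0.05 -0.2 -0 0.7; 4 0.14 -2.17 -0.07 -0.3 -0 0.8; 4 0.11 -2.18 -0.08 -0.3 -0 0.8; 4 0.07 -2.18 -0.08 -0.3 -0 0.7
end [487.2 138.6 230.9] err rot 0.05
```

Request:
{"api": "play_rows", "payload": {"plan": "4 0.17 0 -0.47 0 0 0; 4 0.51 0 -1.41 0 0 0; 4 0.68 0 -1.88 0 0 0; 4 0.68 0 -1.88 0 0 0; 4 0.68 0 -1.88 0 0 0; 4 0.68 0 -1.88 0 0 0; 4 0.68 0 -1.88 0 0 0; 4 0.68 0 -1.88 0 0 0; 4 0.68 0 -1.88 0 0 0; 4 0.68 0 -1.88 0 0 0; 4 0.68 0 -1.88 0 0 0; 4 0 0 0 0 0 0"}}

```text
t: 6.28
ee_pos: [484.9, -166.7, 216.1]
orientation: [-3.046, -0.302, -0.54]
ft_force: [-0.4, -0.9, -3.1]
width: 55.9
```

Request:
{"api": "play_rows", "payload": {"plan": "4 0.45 -2.15 0.05 -0.3 0 0.8; 4 0.4 -2.15 0.05 -0.3 0 0.7; 4 0.4 -2.15 0 -0.2 0 0.8; 4 0.35 -2.15 0 -0.3 0 0.7; 4 0.35 -2.15 0 -0.3 0 0.8; 4 0.3 -2.15 0 -0.3 0 0.7; 4 0.3 -2.15 0 -0.2 0 0.8; 4 0.25 -2.15 0 -0.3 0 0.8; 4 0.2 -2.2 -0.05 -0.3 0 0.7; 4 0.2 -2.2 -0.05 -0.3 0 0.8; 4 0.15 -2.2 -0.05 -0.2 0 0.7; 4 0.15 -2.15 -0.1 -0.3 0 0.8; 4 0.1 -2.2 -0.1 -0.3 0 0.8; 4 0.05 -2.2 -0.1 -0.3 0 0.7; 4 0 0 0 0 0 0"}}

```text
t: 8.15
ee_pos: [484.6, 140.2, 229.9]
orientation: [3.094, 0.004, 0.543]
ft_force: [0.3, -0.5, -2.2]
width: 55.8
```

```bash
python3 - <<'E'
from h import *
import pickle
print(bin_now(),get_obs()["qpos"].round(2),get_obs()["ft_force"])
for n in("scene","top"):
    im=get_image(n);pickle.dump(im,open(n+"1.pkl","wb"))
    # predicted bin points
    p,Rt=here();Rb=Rt@Rtb;pb=p+Rt@ptb;A=R.from_rotvec(im["attitude"]).as_matrix()
    im2=im["pixels"][...,::-1].copy()
    for b in [(45,28,58),(45,-28,58),(-45,-28,36),(-45,28,36),(51.7,28,76.4),(51.7,-28,76.4)]:
        c=A.T@(pb+Rb@np.array(b)-im["eye"]);u=im["fx"]*c[0]/c[2]+im["cx"];v=im["fy"]*c[1]/c[2]+im["cy"];cv2.circle(im2,(int(round(u)),int(round(v))),1,(255,0,255),-1);print(n,b,round(u),round(v))
    x,y=int(u)-80,int(v)-60
    x=max(0,min(x,480));y=max(0,min(y,360))
    cv2.imwrite(f"pics/{n}1.png",cv2.resize(im2[y:y+120,x:x+160],None,fx=3,fy=3,interpolation=cv2.INTER_CUBIC))
a=cv2.imread("pics/scene1.png");b=cv2.imread("pics/top1.png");v=np.vstack([a,b]);cv2.imwrite("pics/both1.png",cv2.resize(v,None,fx=.83,fy=.83))
E
```

```text
(array([-102.5,    1.7,   90.9]), array([ 0.2,  0.2, -0.1])) [ 0.33  0.04  2.09 -0.18  0.69  2.02] [ 0.31172904 -0.51255534 -2.21430679]
scene (45, 28, 58) 475 137
scene (45, -28, 58) 444 144
scene (-45, -28, 36) 417 121
scene (-45, 28, 36) 446 114
scene (51.7, 28, 76.4) 480 131
scene (51.7, -28, 76.4) 449 138
top (45, 28, 58) 156 206
top (45, -28, 58) 196 206
top (-45, -28, 36) 196 273
top (-45, 28, 36) 156 272
top (51.7, 28, 76.4) 152 198
top (51.7, -28, 76.4) 193 198
```

View pics/both1.png

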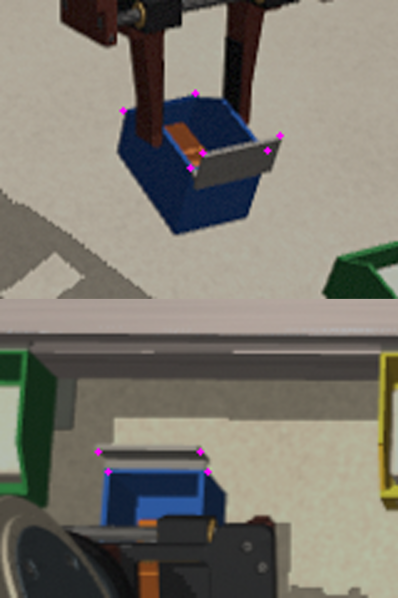

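The top view shows the strip on its predicted points (crop (98-200,452)). In the scene view the strip sits about 1-2 px lower than predicted, so I check the bin's pitch and height with depth.

```bash
python3 - <<'E'
from h import *
import pickle
p,Rt=here();Rb=Rt@Rtb;pb=p+Rt@ptb
for n,dz in(("scene",.6),("top",-.5)):
    im=pickle.load(open(n+"1.pkl","rb"));w=cloud(im);w[...,2]+=dz
    b=(w-pb)@Rb
    hsv=cv2.cvtColor(im["pixels"],cv2.COLOR_RGB2HSV).astype(int);blue=(hsv[...,0]>100)&(hsv[...,0]<125)&(hsv[...,1]>130)
    def q(nm,m):
        P=b[m];print(n,nm,len(P),P.mean(0).round(1) if len(P) else "",np.percentile(P,[5,95],axis=0).round(1).tolist() if len(P) else "")
    near=(abs(b[...,1])<34)&(b[...,0]>-60)&(b[...,0]<65)&(b[...,2]>-10)&(b[...,2]<85)
    q("strip back",near&~blue&(b[...,0]>47)&(b[...,2]>50)&(b[...,2]<74))
    q("strip all",near&~blue&(b[...,0]>40))
    q("rear outer",near&blue&(b[...,0]>38)&(b[...,2]<48))
    q("side outer",near&blue&(abs(b[...,1])>25))
    q("rear top",near&blue&(b[...,0]>38)&(b[...,2]>52))
    m=near&blue&(b[...,0]>38)&(b[...,2]<48);P=b[m]
    if len(P)>20:
        A=np.c_[P[:,1],P[:,2],np.ones(len(P))];print("rear plane x= a*y+b*z+c",np.linalg.lstsq(A,P[:,0],rcond=None)[0])
E
```

```text
scene strip back 345 [55.3 -1.7 62.2] [[53.5, -27.3, 51.3], [56.7, 24.7, 73.1]]
scene strip all 493 [54.3 -1.2 58.1] [[47.1, -27.1, 2.0], [56.7, 25.6, 76.1]]
scene rear outer 523 [46.6 -4.5 22.1] [[41.4, -28.1, 4.3], [48.8, 24.0, 39.3]]
scene side outer 922 [  8.4 -13.4  31.4] [[-34.0, -28.9, 5.9], [46.6, 26.6, 57.3]]
scene rear top 18 [ 42.4 -27.1  55.9] [[38.2, -28.6, 52.6], [47.0, -24.8, 58.8]]
rear plane x= a*y+b*z+c [4.26244336e-02 2.59529636e-03 4.67829721e+01]
top strip back 283 [51.   0.5 61.7] [[47.6, -25.3, 55.2], [52.7, 26.1, 73.3]]
top strip all 429 [50.7 -0.6 62.7] [[46.0, -26.5, 53.8], [54.1, 26.2, 76.7]]
top rear outer 374 [42.7  5.1 21.1] [[39.1, -26.6, 1.8], [44.3, 26.4, 45.1]]
top side outer 383 [32.7  8.3 37.4] [[20.3, -27.0, 6.8], [43.6, 28.2, 59.0]]
top rear top 107 [43.5  0.6 56.7] [[39.4, -26.0, 52.7], [45.2, 27.9, 59.1]]
rear plane x= a*y+b*z+c [4.95898370e-03 4.23602597e-02 4.17603705e+01]
```

```bash
python3 - <<'E'
from h import *
a,Ra=here()
for t in [(20,-80,45),(40,-40,0)]:
    b,Rb=tcp_for(*t);print(t,b);rows(a,Ra,b,Rb,7,4);a,Ra=b,Rb
E
```

```text
(20, -80, 45) [496.20604795 138.66090529 197.50371293]
4 -0 0.01 0.49 0 -2.8 0; 4 0.02 0 0.5 0 -2.9 0; 4 0.04 0.01 0.49 0 -2.8 0; 4 0.07 0 0.48 0 -2.8 0.1; 4 0.1 0.01 0.49 0 -2.9 -0; 4 0.12 -0 0.48 0 -2.8 -0; 4 0.14 0 0.47 0 -2.8 -0
end [496.2 138.7 197.5] err rot 0.05
(40, -40, 0) [530.48701502 138.66090529 169.0620396 ]
4 0.49 0 0.41 -0 -2.9 0; 4 0.51 0 0.38 -0 -2.8 0; 4 0.53 0 0.36 -0 -2.9 0; 4 0.54 0 0.32 -0 -2.8 0; 4 0.56 0 0.31 -0 -2.9 0; 4 0.57 0 0.27 -0 -2.8 0; 4 0.59 0 0.25 -0 -2.9 0
end [530.5 138.7 169. ] err rot 0.01
```

Request:
{"api": "play_rows", "payload": {"plan": "4 0 0 0.5 0 -2.8 0; 4 0 0 0.5 0 -2.9 0; 4 0.05 0 0.5 0 -2.8 0; 4 0.05 0 0.5 0 -2.8 0; 4 0.1 0 0.5 0 -2.9 0; 4 0.1 0 0.5 0 -2.8 0; 4 0.15 0 0.45 0 -2.8 0; 4 0.5 0 0.4 0 -2.9 0; 4 0.5 0 0.4 0 -2.8 0; 4 0.55 0 0.35 0 -2.9 0; 4 0.55 0 0.3 0 -2.8 0; 4 0.55 0 0.3 0 -2.9 0; 4 0.55 0 0.25 0 -2.8 0; 4 0.6 0 0.25 0 -2.9 0; 4 0 0 0 0 0 0; 4 0 0 0 0 0 0"}}

```text
t: 10.25
ee_pos: [531.2, 138.8, 170.0]
orientation: [-3.095, 0.001, 0.539]
ft_force: [-0.4, -0.1, -1.9]
width: 56.0
```

```bash
python3 - <<'E'
from h import *
import pickle
print(bin_now(),get_obs()["ft_force"],get_obs()["qpos"].round(2))
p,Rt=here();Rb=Rt@Rtb;pb=p+Rt@ptb
im=get_image("scene");w=cloud(im);w[...,2]+=.6;b=(w-pb)@Rb
hsv=cv2.cvtColor(im["pixels"],cv2.COLOR_RGB2HSV).astype(int);blue=(hsv[...,0]>100)&(hsv[...,0]<125)&(hsv[...,1]>130)
near=(abs(b[...,1])<34)&(b[...,0]>-60)&(b[...,0]<62)&(b[...,2]>-10)&(b[...,2]<85)
P=b[near&~blue&(b[...,0]>47)&(b[...,2]>50)];print("strip",len(P),P.mean(0),np.percentile(P,[3,97],axis=0).round(1))
a,Ra=here();a,Ra=here()
for t in [(40,-14,1),(40,-10,5),(40,-6,10),(40,-4,12)]:
    q,Rq=tcp_for(*t);print(t);rows(a,Ra,q,Rq,5 if t[1]==-14 else 2,4);a,Ra=q,Rq
im2=im["pixels"][60:260,400:640,::-1];cv2.imwrite("pics/s2.png",cv2.resize(im2,None,fx=3,fy=3,interpolation=cv2.INTER_CUBIC))
E
```

```text
(array([-39.3,   0.1,   1.1]), array([-0. , 39.8,  0. ])) [-0.42809247 -0.12884665 -1.90862063] [0.19 0.52 1.57 0.07 1.39 1.74]
strip 207 [51.73646002 -3.30998431 63.63459287] [[ 47.2 -29.3  53.9]
 [ 55.5  25.5  77.4]]
(40, -14, 1)
4 0.48 0.01 -0.17 -0 -0 0; 4 0.48 0 -0.16 -0 -0.1 0; 4 0.48 0.01 -0.17 -0 -0 0; 4 0.47 0 -0.17 -0 -0.1 0; 4 0.48 0.01 -0.16 -0 0 0
end [556.4 138.6 170. ] err rot 0.02
(40, -10, 5)
4 0.12 -0 -0.26 0 0 0; 4 0.12 -0 -0.25 0 0 0
end [560.5 138.7 174. ] err rot 0.0
(40, -6, 10)
4 0.1 -0 -0.3 0 0 0; 4 0.11 -0 -0.31 0 0 0
end [564.5 138.7 179.1] err rot 0.0
(40, -4, 12)
4 0.06 -0 -0.13 0 0 0; 4 0.06 -0 -0.13 0 0 0
end [566.5 138.7 181.1] err rot 0.0
```

View pics/s2.png

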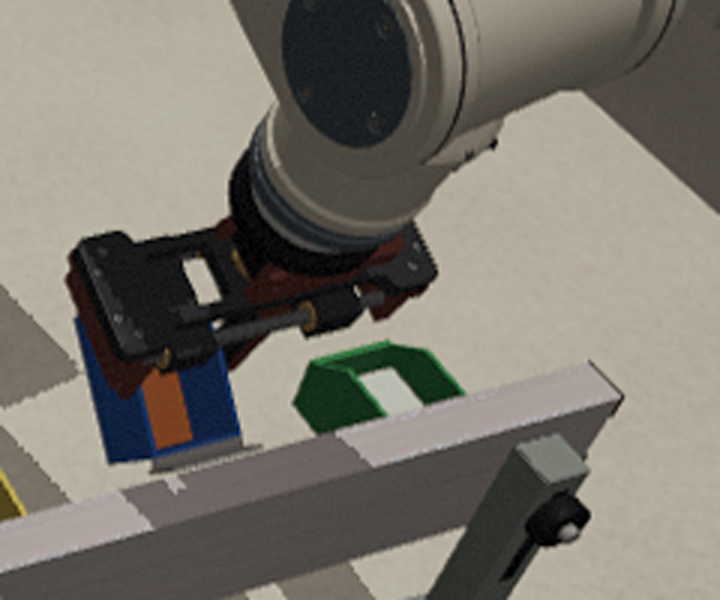

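The bin is tilted, with the strip just in front of the rail slot at crop (205,457), the mailer slid against the rear wall, and the gap clear on both sides. I enter the slot step by step and watch the force.

Request:
{"api": "play_rows", "payload": {"plan": "4 0.5 0 -0.15 0 0 0; 4 0.5 0 -0.2 0 -0.1 0; 4 0.5 0 -0.15 0 0 0; 4 0.45 0 -0.15 0 -0.1 0; 4 0.45 0 -0.15 0 0 0; 4 0 0 0 0 0 0; 4 0 0 0 0 0 0"}}

```text
t: 11.18
ee_pos: [556.8, 139.3, 169.6]
orientation: [-3.094, -0.0, 0.545]
ft_force: [0.3, -0.5, -2.3]
width: 55.7
```

```bash
python3 - <<'E'
from h import *
print(bin_now(),get_obs()["ft_force"],get_obs()["moment"])
E
```

```text
(array([-13.7,   0.7,   0.5]), array([ 0., 40., -0.])) [ 0.3110344  -0.45767978 -2.32255162] [ 0.00187771 -0.12293105  0.04355697]
```

No contact so far. Moving on to (-10,5), then (-6,10).

Request:
{"api": "play_rows", "payload": {"plan": "4 0.1 0 -0.25 0 0 0; 4 0.1 0 -0.25 0 0 0; 4 0 0 0 0 0 0; 4 0 0 0 0 0 0"}}

```text
t: 11.68
ee_pos: [560.4, 139.3, 173.7]
orientation: [-3.094, -0.0, 0.544]
ft_force: [-0.0, -0.0, -1.7]
width: 55.5
```

Request:
{"api": "play_rows", "payload": {"plan": "4 0.1 0 -0.3 0 0 0; 4 0.1 0 -0.3 0 0 0; 4 0 0 0 0 0 0; 4 0 0 0 0 0 0"}}

```text
t: 12.18
ee_pos: [564.3, 139.4, 178.6]
orientation: [-3.094, -0.0, 0.544]
ft_force: [0.3, -0.7, -2.4]
width: 55.7
```

```bash
python3 - <<'E'
from h import *
print(bin_now(),get_obs()["ft_force"],get_obs()["moment"])
a,Ra=here()
for t,n in [((40,-4,12),2),((20,-2.5,9.5),5),((0,-1,6.5),5)]:
    q,Rq=tcp_for(*t);print(t);rows(a,Ra,q,Rq,n,4);a,Ra=q,Rq
E
```

```text
(array([-6.2,  0.7,  9.5]), array([ 0., 40.,  0.])) [ 0.33925859 -0.65458    -2.37463259] [ 0.04078124 -0.15738432  0.01525143]
(40, -4, 12)
4 0.06 0.04 -0.15 0 0 0; 4 0.06 0.03 -0.15 0 0 0
end [566.5 138.7 181.1] err rot 0.05
(20, -2.5, 9.5)
4 0.27 0 0.31 0 4 -0; 4 0.24 0 0.33 0 4 -0; 4 0.22 0 0.34 0 4 -0; 4 0.2 0 0.36 0 4 -0; 4 0.17 0 0.37 0 4 -0
end [573.7 138.7 162. ] err rot 0.01
(0, -1, 6.5)
4 0.25 0 0.33 0 4 -0; 4 0.23 0 0.35 0 4 -0; 4 0.2 0 0.37 0 4 -0; 4 0.17 0 0.37 0 4 -0; 4 0.15 0 0.39 0 4 -0
end [586.2 138.7 145.4] err rot 0.01
```

Request:
{"api": "play_rows", "payload": {"plan": "4 0.05 0.05 -0.15 0 0 0; 4 0.05 0.05 -0.15 0 0 0; 4 0 0 0 0 0 0; 4 0.25 0 0.3 0 4 0; 4 0.25 0 0.35 0 4 0; 4 0.2 0 0.35 0 4 0; 4 0.2 0 0.35 0 4 0; 4 0.2 0 0.35 0 4 0; 4 0 0 0 0 0 0; 4 0 0 0 0 0 0"}}

```text
t: 13.42
ee_pos: [573.9, 138.4, 162.5]
orientation: [-3.141, -0.0, -0.0]
ft_force: [0.1, -0.9, -2.7]
width: 55.7
```

```bash
python3 - <<'E'
from h import *
print(bin_now(),get_obs()["ft_force"],get_obs()["moment"])
a,Ra=here()
for t,n in [((10,-1.5,8),3),((0,-0.7,6.5),3)]:
    q,Rq=tcp_for(*t);print(t);rows(a,Ra,q,Rq,n,4);a,Ra=q,Rq
E
```

```text
(array([-2.3, -0.2,  9.9]), array([ 0. , 20.1,  0. ])) [ 0.05996148 -0.87425614 -2.70776945] [-0.0242395   0.18320597 -0.03462924]
(10, -1.5, 8)
4 0.19 -0.01 0.31 -0 3.4 0; 4 0.17 -0 0.32 -0 3.3 0; 4 0.16 -0.01 0.33 -0 3.4 0
end [579.7 138.6 153.2] err rot 0.04
(0, -0.7, 6.5)
4 0.18 0 0.3 0 3.3 -0; 4 0.17 0 0.3 0 3.4 -0; 4 0.14 0 0.32 0 3.3 -0
end [586.5 138.7 145.4] err rot 0.0
```

Still no contact. Turning to level.

Request:
{"api": "play_rows", "payload": {"plan": "4 0.2 0 0.3 0 3.4 0; 4 0.15 0 0.3 0 3.3 0; 4 0.15 0 0.35 0 3.4 0; 4 0 0 0 0 0 0; 4 0 0 0 0 0 0"}}

```text
t: 14.05
ee_pos: [579.9, 138.5, 153.3]
orientation: [-3.129, -0.0, -0.277]
ft_force: [0.6, 0.4, -1.3]
width: 55.9
```

Request:
{"api": "play_rows", "payload": {"plan": "4 0.2 0 0.3 0 3.3 0; 4 0.15 0 0.3 0 3.4 0; 4 0.15 0 0.3 0 3.3 0; 4 0 0 0 0 0 0; 4 0 0 0 0 0 0"}}

```text
t: 14.68
ee_pos: [585.7, 138.2, 145.1]
orientation: [3.094, -0.0, 0.545]
ft_force: [-6.2, 0.5, -1.9]
width: 55.8
```

```bash
python3 - <<'E'
from h import *
print(bin_now(),get_obs()["ft_force"],get_obs()["moment"])
a,Ra=here()
q,Rq=tcp_for(0,-0.5,0.5);rows(a,Ra,q,Rq,4,4)
im=get_image("scene");im2=im["pixels"][100:260,380:620,::-1];cv2.imwrite("pics/s3.png",cv2.resize(im2,None,fx=3,fy=3,interpolation=cv2.INTER_CUBIC))
E
```

```text
(array([-1.5, -0.4,  6.1]), array([-0. ,  0.1, -0. ])) [-6.21742259  0.54423479 -1.85596525] [0.1014236  1.32660939 0.19121281]
4 -0.02 -0.01 0.14 0 0 0; 4 -0.03 -0.01 0.15 0 0.1 0; 4 -0.02 -0.01 0.14 0 -0 0; 4 -0.03 -0.01 0.14 0 0 0
end [586.7 138.6 139.4] err rot 0.04
```

The -6 N in x means the rear face is touching the front plate, so it is flush. I ease back 0.5 mm and lower.

Request:
{"api": "play_rows", "payload": {"plan": "4 -0.1 0 0.12 0 0 0; 4 -0.05 0 0.14 0 0 0; 4 -0.05 0 0.14 0 0 0; 4 0 0 0 0 0 0; 4 0 0 0 0 0 0"}}

```text
t: 15.35
ee_pos: [585.7, 138.3, 140.9]
orientation: [-3.093, -0.0, -0.548]
ft_force: [-4.0, -0.5, -1.4]
width: 55.7
```

```bash
python3 - <<'E'
from h import *
print(bin_now(),get_obs()["ft_force"],get_obs()["moment"])
E
```

```text
(array([-1.6, -0.4,  2. ]), array([ 0., -0., -0.])) [-3.97560715 -0.46883333 -1.35792741] [-0.03522247  1.04329246  0.12593055]
```

Request:
{"api": "play_rows", "payload": {"plan": "4 -0.05 0 0.1 0 0 0; 4 -0.05 0 0.1 0 0 0; 4 0 0 0 0 0 0; 4 0 0 0 0 0 0"}}

```text
t: 15.85
ee_pos: [585.7, 138.4, 139.2]
orientation: [-3.093, -0.0, -0.551]
ft_force: [-4.7, -0.8, 3.8]
width: 55.8
```

```bash
python3 - <<'E'
from h import *
print(bin_now(),get_obs()["ft_force"],get_obs()["moment"])
E
```

```text
(array([-1.6, -0.3,  0.3]), array([ 0. , -0.1, -0. ])) [-4.66422128 -0.80643816  3.82581872] [-0.10974249  1.02530738  0.00154909]
```

Request:
{"api": "play_rows", "payload": {"plan": "4 -0.03 0 0.08 0 0 0; 4 0 0 0 0 0 0; 4 0 0 0 0 0 0"}}

```text
t: 16.23
ee_pos: [585.7, 138.4, 139.0]
orientation: [-3.092, -0.001, -0.551]
ft_force: [-9.4, -1.9, 10.4]
width: 55.8
```

```bash
python3 - <<'E'
from h import *
import pickle
print(bin_now(),get_obs()["ft_force"],get_obs()["moment"])
im=get_image("scene");w=cloud(im);pickle.dump(im,open("s4.pkl","wb"))
print(w[...,2][170:230,400:500].shape)
im2=im["pixels"][100:280,350:590,::-1];cv2.imwrite("pics/s4.png",cv2.resize(im2,None,fx=3,fy=3,interpolation=cv2.INTER_CUBIC))
E
```

```text
(array([-1.6, -0.2,  0.2]), array([ 0. , -0.1, -0. ])) [-9.42380956 -1.87899937 10.44149094] [-0.23028171  1.20749961  0.11969458]
(60, 100)
```

View pics/s4.png

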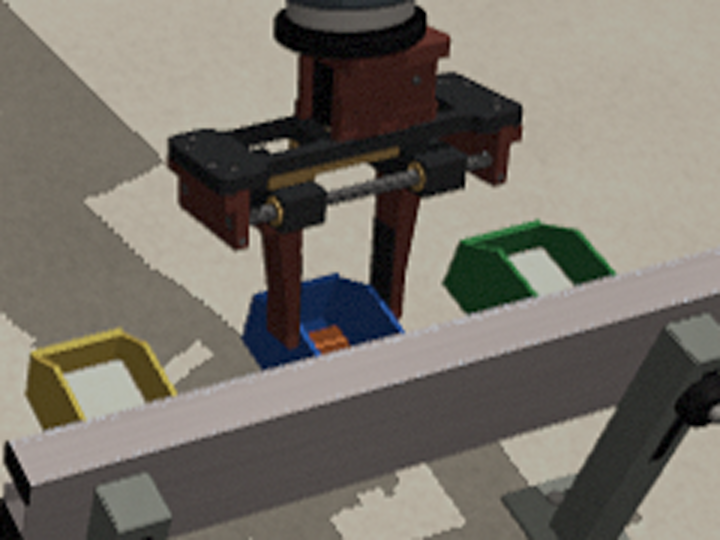

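The blue bin now hangs in line with the yellow and green bins, with the tongue hidden behind the rail and the mailer inside at crop (327,338). The rail bears it (Fz +10 N at the wrist). I release and back out.

Request:
{"api": "play_rows", "payload": {"plan": "5.8 0 0 0 0 0 0; 6.5 0 0 0 0 0 0; 8.7 0 0 0 0 0 0; 8.7 0 0 0 0 0 0; 8.7 0 0 0 0 0 0; 8.7 0 0 0 0 0 0; 8.7 0 0 0 0 0 0; 8.7 0 0 -0.5 0 0 0; 8.7 0 0 -1.5 0 0 0; 8.7 0 0 -3 0 0 0; 8.7 0 0 -3 0 0 0; 8.7 0 0 -3 0 0 0; 8.7 0 0 -3 0 0 0; 8.7 0 0 -3 0 0 0; 8.7 0 0 -3 0 0 0; 8.7 0 0 -3 0 0 0; 8.7 0 0 0 0 0 0"}}

```text
t: 18.4
ee_pos: [506.6, 138.8, 357.1]
orientation: [-3.089, -0.001, -0.558]
ft_force: [-0.4, 0.4, -0.2]
width: 87.1
```

```bash
python3 - <<'E'
from h import *
o=get_obs();print(o["t"],o["ee_pos"],o["ft_force"],o["width"])
out=[]
for n in("scene","top"):
    im=get_image(n);w=cloud(im);h=cv2.cvtColor(im["pixels"],cv2.COLOR_RGB2HSV).astype(int);H,S=h[...,0],h[...,1]
    reg=(w[...,2]>110)&(w[...,2]<215)&(w[...,0]>500)&(w[...,0]<640)
    for nm,m in(("blue",(H>100)&(H<125)&(S>130)&(abs(w[...,1]-138)<60)),("yel",(H>20)&(H<32)&(S>140)),("grn",(H>50)&(H<75)&(S>120)&(w[...,1]>200))):
        P=w[m&reg]
        if len(P)<20: print(n,nm,len(P));continue
        f=P[P[:,0]<np.percentile(P[:,0],30)]
        print(n,nm,len(P),"lo/hi",np.percentile(P,[2,98],axis=0).round(1).tolist(),"front top z",np.percentile(f[:,2],95).round(1),"rect",[np.round(v,1) for v in cv2.minAreaRect(P[:,:2].astype(np.float32))])
    P=w[(H<5)&(S>160)&(w[...,2]>15)&(w[...,2]<50)];print(n,"red",P.mean(0).round(1))
    v,u=(60,350) if n=="scene" else (110,60)
    out.append(cv2.resize(im["pixels"][v:v+190,u:u+240,::-1],None,fx=1.55,fy=1.55,interpolation=cv2.INTER_CUBIC))
out[0]=cv2.resize(out[0],(out[1].shape[1],out[1].shape[0]));cv2.imwrite("pics/f.png",np.hstack(out))
im=get_image("wrist");save(im,"pics/wf.png")
E
```

```text
18.4 [506.5958332  138.76759389 357.10128322] [-0.38541435  0.35309574 -0.17374381] 87.14697545538719
scene blue 957 lo/hi [[532.7, 107.9, 125.5], [591.7, 163.5, 181.1]] front top z 162.0 rect [array([564.8, 136. ]), array([67. , 57.9]), np.float64(0.5)]
scene yel 690 lo/hi [[532.9, -31.8, 132.8], [594.3, 24.0, 181.7]] front top z 162.8 rect [array([573.5, -32.6]), array([ 75.9, 129.9]), np.float64(15.2)]
scene grn 826 lo/hi [[532.4, 247.3, 129.1], [591.4, 303.9, 181.5]] front top z 163.7 rect [array([564.2, 276.5]), array([66.6, 59.6]), np.float64(1.1)]
scene red [ 590.4 -306.9   31.2]
top blue 981 lo/hi [[530.7, 110.6, 125.0], [618.4, 165.5, 183.5]] front top z 180.8 rect [array([574.9, 138.7]), array([90.3, 56.8]), np.float64(0.5)]
top yel 1033 lo/hi [[530.8, -29.1, 126.0], [619.3, 26.3, 183.9]] front top z 170.6 rect [array([575.2,  -1.2]), array([90.2, 56.1]), np.float64(0.2)]
top grn 660 lo/hi [[588.4, 250.2, 127.7], [618.5, 304.9, 183.7]] front top z 182.7 rect [array([600.4, 278.5]), array([58. , 37.6]), np.float64(89.9)]
top red [ 585.1 -303.1   31.8]
```

View pics/f.png

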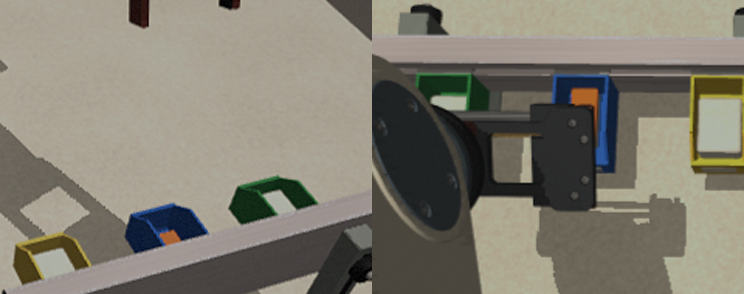

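View pics/wf.png

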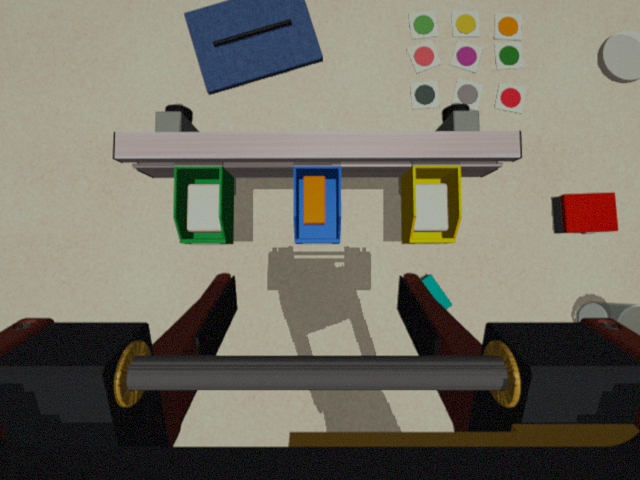

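The wrist view shows the blue bin at (317,205), between green (204,205) and yellow (432,205), level and flush, with the orange mailer inside. The scene and top depth agree with the yellow bin within about 1 mm. The slide box is unmoved and the gripper is clear, so I hand in.

```bash
python3 -c "
from workcell import *
print(close_job())"
```

```text
the job is handed in; nothing more can be done
None
```

The blue bin, with the orange-lidded mailer in it, now hangs on the rail in the middle of the gap, and I have handed the job in. I gripped it across its side walls, fed the strip through the slot at 40° tilt, turned it level and lowered it. Contact showed first on the plate (about −6 N in x), then the cleat took the load (+10 N in z). I then released it and backed out, at 18.4 s of the 62 s allowed.

**Last checks:**
- **Position:** blue bin centre is at y = 138.7 mm, with the rail's middle at about 138.6. In both cameras its front and its heights match the fixed yellow bin to about 1–2 mm, and its yaw is about 0.5°.
- **Mailer and slide box:** the mailer is inside the bin. The slide box is at its starting position to within 0.3 mm.
- **Release:** the wrist force was about 0 once the gripper was clear.
- **Beaker:** I did not measure it again. In the last wrist view it is at the picture's edge and looks upright, and the gripper was planned to pass it with about 28 mm to spare.

**Disagreements:**
- **Rail plane:** the bin met the plate where my estimate still had it 1.5 mm short. That is within the 2 mm camera calibration.
- **Heights:** the top camera's "front top" height for the blue bin (180.8 mm) differs from the scene camera's (162.0 mm). In that top view the gripper covered the bin's front, so I relied on the scene camera.

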